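Close up the desk book rack

TASK

On the desk rack, press the spring button behind the sliding bookend, slide the bookend along the tube towards the pocket books and let the button pop fully up through the last hole the bookend can reach before it would push the books, so that it stands locked close to them. Work gently, never pressing or pushing anything harder than about 25 newtons, do not shove the books, and leave the other things on the desk alone.

Things in the scene. Friction and masses are not known exactly. Their poses are not given: they have to be found in the camera images.
- rack: fixed book rack: wooden board 200 x 360 x 18 mm, origin under its centre; y runs along it from the bookend towards the books. At x = -75 mm a steel tube lies along y, 36 mm wide, 330 mm or more long, its top at z = 48 mm. The 4 mm thick tube top has a 9 mm slot along y with six 18 mm square holes, unevenly spaced 24 to 36 mm apart, 30 on average.
- divider (a joint): travel of the sliding bookend, m, growing towards the books (+y of the rack). About 0 = locked in the starting hole; the next holes lie at 0.030, 0.060, 0.090 and 0.120, but each up to 3.5 mm off these: they must be found by feel or sight. Play in a hole: 1.5 mm either way. Friction of the slide about 1 N, and 2 to 5 N more while the button rubs under the tube top.
- bookend_front (a point): centre of the bookend's flat front face, the one that looks at the books (+y of the rack). The bookend is an upright wooden plate 12 mm thick, its top at 106 mm above the desk, that reaches from over the tube across the board.
- bookend_back (a point): point on the bookend's flat back face (looks to -y of the rack), over the middle of the tube and 81 mm above the desk; the plate over the tube covers 56 to 106 mm above the desk and 15 mm to the robot's side of this point. This is the face to push.
- button (a joint): how far the button is pressed, m: 0 = up, its 15 mm square steel collar standing 2 mm proud in a hole; from 0.006 the collar is clear and the bookend can slide; 0.0075 = hard stop. Let go between holes it stays at 0.006 until it reaches a hole, pops up to 0 and locks; kept pressed, it passes holes. Spring: 3 N up, 7 N at 0.006, 8 N at the stop.
- button_top (a point): centre of the top face of the button's black thumb pad, 24 mm across the tube and 27 mm along it, that lies level right behind the bookend; 63 mm above the desk when up. The bookend's back face is 16 mm from this point towards the books. Pad and bookend travel together along the tube.
- book_a: the pocket book nearest the bookend, loose, upright, 125 mm deep, 24 mm thick along y, 80 mm high; origin at the centre of its underside, y along the rack: its near face lies 12 mm from the origin towards the bookend. Two more such books stand behind it.
- book_b: second pocket book, same size and origin as the first
- book_c: third pocket book, same size and origin as the first, standing 6 mm before the fixed wooden end block
- tissue_box: bystander: brown box 115 x 115 x 120 mm, loose; origin under its centre
- mug: bystander: white mug, 80 mm across, 90 mm high, loose; origin under its centre
- paperweight: bystander: brass paperweight, 68 mm across, 48 mm high, loose; origin under its centre
Not all that is in view belongs to the job. What is shaped like the book_a but blue or orange is not meant.

How it is judged (in metres and radians):
On the way, in this order (a step that is already met when the one before it is completed fails the run):
1. the button is pressed in (value of joint button above 0.005 m).
2. the bookend has left its hole towards the books (value of joint divider above 0.01 m).
At the end, for the whole second after the job is handed in: the button is fully up (within 2 mm) in a hole, the bookend is at rest and its front face is less than 44 mm from the near face of the first book (holes are at most 36 mm apart), and the books stand where they stood, within 8 mm (value of joint button below 0.002 m and y of bookend_front in the frame of book_a above -0.056 m and velocity of joint divider between -0.01 and 0.01 m/s and linear speed of book_a below 0.02 m/s); the robot touches nothing.
It fails at once if the fingers press or push something harder than 25 N (contact force between the fingers and anything else above 25 N).
It fails at once if a book is shoved more than 8 mm or tipped (distance of any of book_a, book_b, book_c from where it was at the start of the episode above 0.008 m or angle between any of book_a, book_b, book_c's own z axis and vertical above 0.15 rad).
It fails at once if the tissue box, mug or paperweight is disturbed (distance of any of tissue_box, mug, paperweight from where it was at the start of the episode above 0.015 m).
It also fails if it takes over 40 s, if anything falls off the work surface, if the arm or the gripper's body presses on something with over 40 N, if the wrist force passes 120 N, or if a joint passes its speed limit or range.

ROBOT

A 6-joint arm with a two-finger parallel gripper is mounted at the origin on the work surface. World frame = base frame: x ahead of the robot, y to its left, z up, the work surface at z = 0. Lengths are in mm, angles in rad, forces in N, time in s.
With the tool pointing down it reaches from about 400 to 925 mm from the base axis. Payload 12.5 kg.
Tool frame: the origin (TCP) lies midway between the tips of the shut fingers; the grasp point (between the pads) lies 19 mm behind it; z points along the fingers, y is the line along which they close (so a half turn about z gives the same grasp; the last joint's range is limited). The gripper opens to 95 mm and grips with 3 to 60 N. Pads are 20 mm wide; open, the fingers measure 119 mm over their backs; the gripper's body (75 mm by 180 mm) begins 59 mm behind the grasp point.
Start: joints at [-1.442, 0.491, 1.559, -0, 1.092, -0.106], TCP at [145.428, -607.865, 192.161] pointing down, gripper open.
Joint ranges: [-3.1, 3.1], [-0.84, 2.19], [0.05, 2.79], [-1.13, 4.28], [0.06, 2.93], [-2.69, 2.69]. Speed limits (rad/s): [2.22, 2.22, 2.79, 3.14, 3.14, 3.14].

INTERFACE

Orientations are given as [roll, pitch, yaw] about the fixed x, y, z axes, in that order (R = Rz(yaw) Ry(pitch) Rx(roll)).
In Python, from cell import readout, eyes, env gives the robot as it stands.
- The arm moves only by the tool move_arm, never from a script. Its argument "plan" is a list of rows, each a list of 3 entries, a list of its own where there are three numbers: the turn, a rotation vector about the tool's x, y, z in degrees, then the shift along the tool's x, y, z in m, then the gripper command: -1 is shut, 1 is fully open, values between are in proportion. In form: [[[ax, ay, az], [x, y, z], jaw], ...]. A call has 1 to 5 rows; each row is the pose to reach, as a shift and turn from the pose commanded when the call began, along the tool's axes at that moment; what a row does not reach only later rows make up. A row lasts 1/8 s, in which the tool goes at most 62.5 mm and 10.7 degrees, less where a joint would pass 70% of its speed; a pose out of reach is approached as far as the arm can. A call with a gripper value outside its range is refused whole. The fingers move at their own pace and stop on an object; the grip force is fixed at half the most. Time passes only in rows, so rows that repeat a pose let the fingers close. It gives the time, the measured TCP pose, the force, the opening and the grip force at its end, in the units of the state.
- readout.state(): the state, without advancing time (a new reading comes with each control period).
- eyes.read_camera(name): name is "side" or "top"; returns a dict with "img" (400x640x3 uint8, red, green, blue), "K" (3x3 intrinsics, pixels), "extrinsics" (4x4, takes a point from camera to world coordinates). Camera axes: x right, y up, looking along -z (the intrinsics and any distortion apply to the point x, -y, -z); pixel columns grow to the right and rows downward; lengths in mm; the calibration is good to about 2 mm. A picture is of the moment at which its call begins. There is no depth.
- env.job_done(): hands the job in; it is judged then, once.
Trained networks look in a picture, given as the dict that the camera call returned (one of the last four; its "shot" number tells which), for a name from the list of things; names that differ only in an ending like _2 or _b are one class to them, and where a whole thing is asked for, a point or a joint stands for the part that bears it (a point fixed in the world has none). Each returns a list of dicts, best first, with "score" (0 to 1); they miss things now and then, are a little off and sometimes report something else, mostly with a low value. They report only what shows in the picture. A call takes as long as a camera call. They do not tell look-alikes from the thing itself.
- eyes.cut_out(picture, name): "mask" (400x640 bool, what is visible of it) and "uv" ([column, row] in pixels, amid what is visible of it).
The state is a dict: "t": time; "joints": joint angles; "qvel": joint speeds; "tau": joint torques, N m; "eef_pos": TCP position; "tcp_rot": TCP orientation; "ft_force": force on the tool from outside, world axes, zero at the start; "moment": the same for the moment, N m; "opening": opening from 0.0 (shut) to 1.0 (fully open); "grip_force": force on a finger pad.
Only numpy, scipy, OpenCV 4.12 (cv2) and the standard library are available. Lean on these libraries where they do the work, as an engineer would, in place of code of your own. Each camera call takes 0.05 s, during which the arm holds its last target. There are 200 camera calls.

## Working session

There is one attempt and no reset: what is moved stays moved. The work goes in short steps, Python scripts to look and compute and a tool call to move; the robot and the scene stay as the last step left them, time stands still between calls to the robot, and variables do not carry over. Pictures are saved under pics/ and viewed, at most 13 in all, crops included, and the job is handed in when it is done.

Besides the shell and the picture viewer there is one more tool, called after "Call:" as name([rows], argument=value, ...), one row to a line, values as JSON. move_arm: Moves the arm, as the interface text tells. Its arguments: {"type":"object","properties":{"plan":{"type":"array","items":{"type":"array"}}},"required":["plan"]}

```bash
mkdir -p pics; cat > h.py <<'E'
import numpy as np, cv2
from cell import readout, eyes, env
def ray(p,uv):
    E=np.array(p["extrinsics"]);K=np.array(p["K"])
    d=np.linalg.inv(K)@[uv[0],uv[1],1]; d=E[:3,:3]@[d[0],-d[1],-d[2]]
    return E[:3,3],d
def atz(p,uv,z):
    o,d=ray(p,uv); return o+d*(z-o[2])/d[2]
def proj(p,X):
    E=np.array(p["extrinsics"]);K=np.array(p["K"])
    c=E[:3,:3].T@(np.array(X)-E[:3,3]); q=K@[c[0],-c[1],-c[2]]; return q[:2]/q[2]
def save(p,n): cv2.imwrite("pics/"+n,p["img"][:,:,::-1])
E
python3 - <<'E'
from h import *
for n in("top","side"):
    p=eyes.read_camera(n); save(p,n+"0.png"); print(n,[k for k in p],p["K"],np.round(p["extrinsics"],3))
    for o in("button_top","divider","book_a","rack","tissue_box","mug","paperweight"):
        for r in eyes.cut_out(p,o)[:4]: print(o,round(r["score"],2),r["uv"],r["mask"].sum())
print(readout.state())
E
```

```text
top ['img', 'K', 'extrinsics', 'shot'] [[420.45478417   0.         321.47125646]
 [  0.         420.45478417 193.46023751]
 [  0.           0.           1.        ]] [[-2.300000e-02  9.820000e-01 -1.900000e-01  3.755460e+02]
 [-1.000000e+00 -2.300000e-02 -1.000000e-03  4.154100e+01]
 [-5.000000e-03  1.900000e-01  9.820000e-01  1.366365e+03]
 [ 0.000000e+00  0.000000e+00  0.000000e+00  1.000000e+00]]
button_top 0.43 [382.8, 228.4] 47
divider 0.56 [377.4, 213.1] 398
book_a 0.92 [329.1, 126.0] 385
book_a 0.87 [347.6, 192.0] 307
book_a 0.85 [346.2, 271.1] 353
book_a 0.73 [357.1, 192.4] 368
rack 0.97 [355.9, 203.4] 5428
tissue_box 0.56 [187.2, 228.9] 2051
tissue_box 0.39 [460.3, 187.9] 357
mug 0.66 [455.8, 253.0] 794
paperweight 0.76 [461.5, 187.9] 339
side ['img', 'K', 'extrinsics', 'shot'] [[461.14451722   0.         314.18243655]
 [  0.         461.14451722 200.47498116]
 [  0.           0.           1.        ]] [[-9.40000e-01  2.58000e-01 -2.25000e-01  3.38568e+02]
 [-3.42000e-01 -6.80000e-01  6.48000e-01  8.01533e+02]
 [ 1.40000e-02  6.86000e-01  7.28000e-01  9.45052e+02]
 [ 0.00000
[... 323 characters left out ...]
65.2] 991
{'t': 0.8, 'joints': array([-1.44157912e+00,  4.90865643e-01,  1.55891237e+00,  8.62036623e-06,
        1.09171043e+00, -1.05618295e-01]), 'qvel': array([-3.46422662e-05, -2.01884442e-03,  5.96432975e-04, -1.53609297e-03,
       -3.48814500e-04,  7.97218378e-04]), 'tau': array([ 8.35476130e-04, -6.12423062e+01, -2.58427244e+01,  6.94024656e-02,
        4.45494836e-02, -2.29339815e-05]), 'eef_pos': array([ 145.44141284, -607.85263142,  192.1780299 ]), 'tcp_rot': array([3.14148822e+00, 3.37862092e-06, 2.34831533e-01]), 'ft_force': array([ 0.13336724,  0.44738136, -0.1716236 ]), 'moment': array([ 0.00831236, -0.00549583, -0.01718402]), 'grip_force': 0.0, 'opening': 0.9971702296059903}
```

View pics/top0.png

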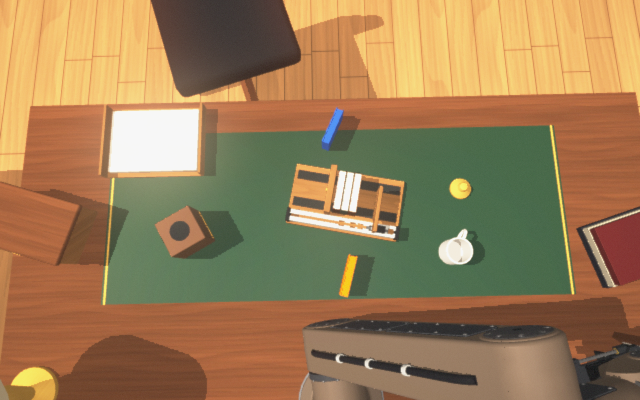

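View pics/side0.png

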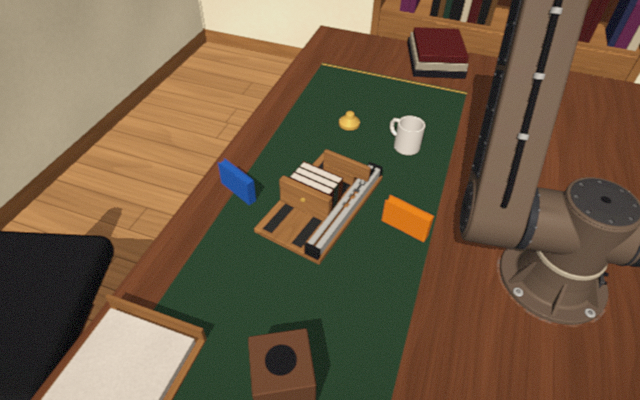

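```bash
python3 - <<'E'
from h import *
a=cv2.imread("pics/top0.png")[155:250,280:415];b=cv2.imread("pics/side0.png")[145:270,245:390]
a=cv2.resize(a,(780,549),interpolation=cv2.INTER_CUBIC);b=cv2.resize(b,None,fx=4.8,fy=4.8,interpolation=cv2.INTER_CUBIC)
print(b.shape);cv2.imwrite("pics/a.png",a);cv2.imwrite("pics/b.png",b)
E
```

```text
(600, 696, 3)
```

View pics/a.png

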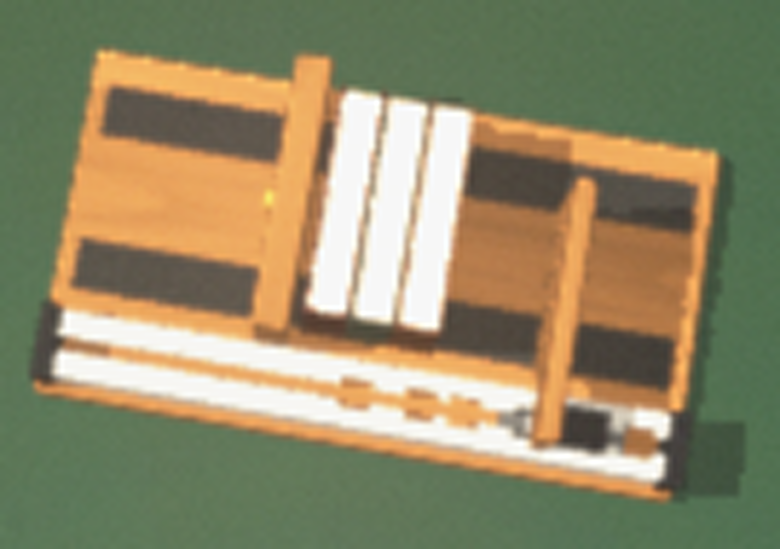

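View pics/b.png

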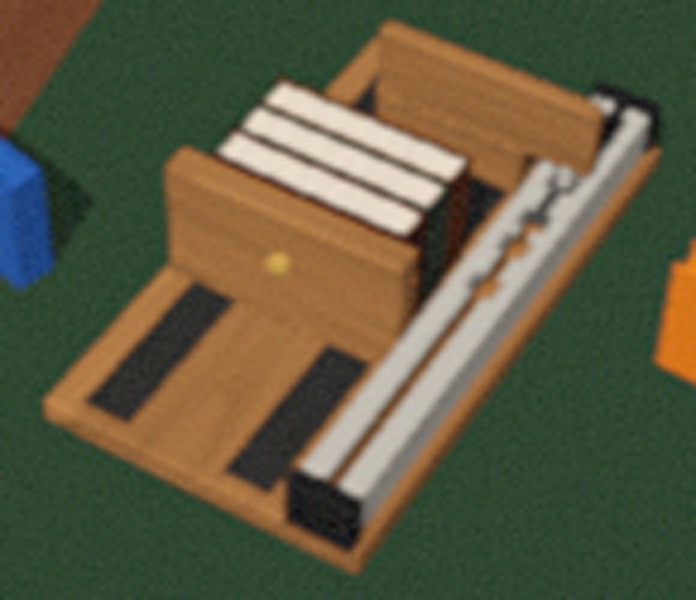

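```bash
cat >> h.py <<'E'
def A(c): return (280+(c[0]+.5)/5.778-.5,155+(c[1]+.5)/5.779-.5)
def B(c): return (245+(c[0]+.5)/4.8-.5,145+(c[1]+.5)/4.8-.5)
E
python3 - <<'E'
from h import *
t=eyes.read_camera("top");s=eyes.read_camera("side")
Pt=dict(slotL=((65,347),48),slotR=((500,420),48),pad=((583,427),63),hm1=((640,440),47),h1=((515,420),47),h2=((465,412),47),h3=((420,404),47),h4=((355,392),47),
 bkF=((470,110),98),bkN=((440,332),98),bk_farF=((432,104),98),bk_farN=((399,325),98),beFl=((574,180),106),beNl=((534,440),106),beNr=((560,442),106),boardTL=((97,52),18),boardTR=((718,153),18),blkL=((297,57),106),tubeNL=((50,382),48),tubeNR=((665,480),48))
Ps=dict(slotL=((335,478),48),h4=((486,287),47),h3=((517,246),47),h2=((541,212),47),h1=((568,182),47),bkNearTopRight=((467,160),98),bkNearTopFar=((283,80),98),beTopFar=((395,20),106),beTopNear=((605,102),106),boardTL=((45,405),18),tubeNL=((362,490),48))
P={}
for d,p,f,n in((Pt,t,A,"T"),(Ps,s,B,"S")):
    for k,(c,z) in d.items(): P[n+k]=atz(p,f(c),z)
d=P["TslotL"]-P["TslotR"];yaw=-np.arctan2(d[0],d[1]);print("yaw",yaw, np.degrees(yaw))
d=P["TtubeNL"]-P["TtubeNR"];print("yaw2",-np.degrees(np.arctan2(d[0],d[1])))
d=P["TboardTL"]-P["TboardTR"];print("yaw3",-np.degrees(np.arctan2(d[0],d[1])))
d=P["Sh4"]-P["Sh1"];print("yawS",-np.degrees(np.arctan2(d[0],d[1])))
yy=np.array([-np.sin(yaw),np.cos(yaw)]);xx=np.array([np.cos(yaw),np.sin(yaw)])
o=P["Tpad"][:2]
for k,v in P.items(): print(k,np.round(v[:2],1),"rel",np.round([(v[:2]-o)@xx,(v[:2]-o)@yy],1))
E
```

```text
yaw -0.19043125960081608 -10.9109074624869
yaw2 -10.406380423674731
yaw3 -10.87812318069565
yawS -11.615503908757129
TslotL [564.8 140.9] rel [ -1.8 284. ]
TslotR [519.2 -95.4] rel [-1.8 43.3]
Tpad [ 512.8 -138.3] rel [0. 0.]
Thm1 [ 506.7 -171.1] rel [  0.2 -33.4]
Th1 [ 519.1 -103.7] rel [-0.3 35.2]
Th2 [524.1 -76.7] rel [-0.5 62.6]
Th3 [529.1 -52.3] rel [-0.3 87.5]
Th4 [536.5 -17.1] rel [  0.3 123.5]
TbkF [680.8 -81.3] rel [154.2  87.8]
TbkN [561.  -60.6] rel [32.6 85.4]
Tbk_farF [684.6 -61. ] rel [154.  108.4]
Tbk_farN [565.2 -39.2] rel [ 32.7 107.3]
TbeFl [ 639.4 -134. ] rel [123.6  28.1]
TbeNl [ 502.1 -106.6] rel [-16.5  29.1]
TbeNr [ 500.7 -120. ] rel [-15.3  15.6]
TboardTL [739.3 123.3] rel [172.9 299.7]
TboardTR [ 671.6 -228.8] rel [173.1 -58.8]
TblkL [710.2  10.9] rel [165.6 183.9]
TtubeNL [545.7 149.2] rel [-22.1 288.6]
TtubeNR [ 484.6 -183.3] rel [-19.1 -49.5]
SslotL [564.8 141.1] rel [ -1.8 284.2]
Sh4 [532.4 -14.6] rel [ -4.1 125.2]
Sh3 [525.4 -50.9] rel [-4.1 88.2]
Sh2 [520.4 -81.7] rel [-3.3 57. ]
Sh1 [ 512.6 -110.8] rel [-5.4 26.9]
SbkNearTopRight [559.7 -55.9] rel [30.5 89.8]
SbkNearTopFar [678.1 -81.2] rel [151.5  87.3]
SbeTopFar [ 632.6 -145. ] rel [118.9  16.1]
SbeTopNear [ 499.3 -120.2] rel [-16.7  15.2]
SboardTL [736.7 127.5] rel [169.6 303.4]
StubeNL [549.3 143.5] rel [-17.5 283.6]
```

Call:
move_arm([
  [[0, 0, 8], [0.045, -0.036, 0], -1],
  [[0, 0, 16], [0.09, -0.072, 0], -1],
  [[0, 0, 24.4], [0.135, -0.108, 0], -1],
  [[0, 0, 24.4], [0.18, -0.144, 0], -1],
  [[0, 0, 24.4], [0.225, -0.18, 0], -1],
])

```text
t: 1.52
eef_pos: [323.3, -379.0, 192.3]
tcp_rot: [3.141, -0.0, -0.191]
ft_force: [1.1, 0.4, -0.2]
opening: 0.531
grip_force: 0.0
```

Call:
move_arm([
  [[0, 0, 0], [0.03, -0.059, 0], -1],
  [[0, 0, 0], [0.06, -0.117, 0], -1],
  [[0, 0, 0], [0.088, -0.173, 0], -1],
  [[0, 0, 0], [0.116, -0.228, 0], -1],
  [[0, 0, 0], [0.139, -0.275, 0], -1],
])

```text
t: 2.15
eef_pos: [512.3, -135.0, 192.4]
tcp_rot: [3.141, -0.001, -0.191]
ft_force: [0.5, -0.2, 0.5]
opening: 0.025
grip_force: 0.0
```

Call:
move_arm([
  [[0, 0, 0], [0, 0, 0.05], -1],
  [[0, 0, 0], [0, 0, 0.09], -1],
  [[0, 0, 0], [0, 0, 0.112], -1],
  [[0, 0, 0], [0, 0, 0.112], -1],
])

```text
t: 2.65
eef_pos: [510.5, -136.6, 79.0]
tcp_rot: [-3.141, 0.003, -0.191]
ft_force: [0.2, -0.3, 1.0]
opening: 0.005
grip_force: 0.0
```

```bash
python3 - <<'E'
from h import *
t=eyes.read_camera("top");s=eyes.read_camera("side")
a=cv2.resize(t["img"][190:250,350:410],(390,390),interpolation=3);b=cv2.resize(s["img"][140:215,325:400],(390,390),interpolation=3)
cv2.imwrite("pics/c.png",np.hstack([a,b])[:,:,::-1]);print(readout.state()["eef_pos"],readout.state()["ft_force"])
E
```

```text
[ 511.43898173 -137.03442308   80.82649196] [-0.44266568  0.64470804  0.19069142]
```

View pics/c.png

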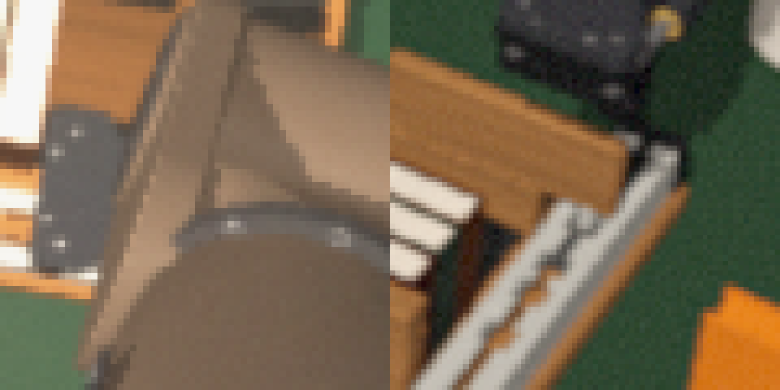

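Call:
move_arm([
  [[0, 0, 0], [0, 0, 0.005], -1],
  [[0, 0, 0], [0, 0, 0.01], -1],
  [[0, 0, 0], [0, 0, 0.014], -1],
  [[0, 0, 0], [0, 0, 0.016], -1],
  [[0, 0, 0], [0, 0, 0.016], -1],
])

```text
t: 3.38
eef_pos: [511.0, -136.8, 64.0]
tcp_rot: [3.142, 0.0, -0.191]
ft_force: [1.0, 0.7, 0.1]
opening: 0.002
grip_force: 0.0
```

Call:
move_arm([
  [[0, 0, 0], [0, 0, 0.001], -1],
  [[0, 0, 0], [0, 0, 0.002], -1],
  [[0, 0, 0], [0, 0, 0.003], -1],
  [[0, 0, 0], [0, 0, 0.004], -1],
  [[0, 0, 0], [0, 0, 0.004], -1],
])

```text
t: 4.0
eef_pos: [511.0, -136.9, 60.1]
tcp_rot: [3.142, 0.0, -0.191]
ft_force: [0.6, -0.8, 0.4]
opening: 0.006
grip_force: 0.0
```

Call:
move_arm([
  [[0, 0, 0], [0, 0, 0.001], -1],
  [[0, 0, 0], [0, 0, 0.0015], -1],
  [[0, 0, 0], [0, 0, 0.0015], -1],
])

```text
t: 4.38
eef_pos: [511.0, -136.9, 58.6]
tcp_rot: [3.142, 0.0, -0.191]
ft_force: [0.6, -0.4, 0.7]
opening: 0.002
grip_force: 0.0
```

```bash
python3 - <<'E'
from h import *
t=eyes.read_camera("top");s=eyes.read_camera("side")
for p,n in((t,"t"),(s,"s")):
    print(n,proj(p,[511,-137,60]),proj(p,[511,-137,140]))
    print([(round(r["score"],2),r["uv"],int(r["mask"].sum())) for r in eyes.cut_out(p,"button_top")+eyes.cut_out(p,"divider")])
for i in range(4):
    eyes.read_camera("top");q=readout.state();print(np.round(q["eef_pos"],2),np.round(q["ft_force"],2))
b=cv2.resize(s["img"][110:215,305:410],(600,600),interpolation=3)
cv2.imwrite("pics/d.png",b[:,:,::-1])
E
```

```text
t [379.97435634 229.16201693] [383.57339598 226.24628426]
[(0.18, [458.6, 187.0], 323), (0.34, [461.2, 187.9], 370)]
s [366.47788275 173.22738499] [369.37753312 151.41950804]
[(0.76, [344.7, 166.1], 994)]
[ 511.09 -136.88   58.65] [-0.04  0.5   0.61]
[ 511.06 -136.87   58.63] [ 0.07 -0.31  0.14]
[ 511.08 -136.86   58.62] [-0.3   0.12  1.03]
[ 511.08 -136.88   58.63] [ 0.27 -0.3   1.33]
```

View pics/d.png

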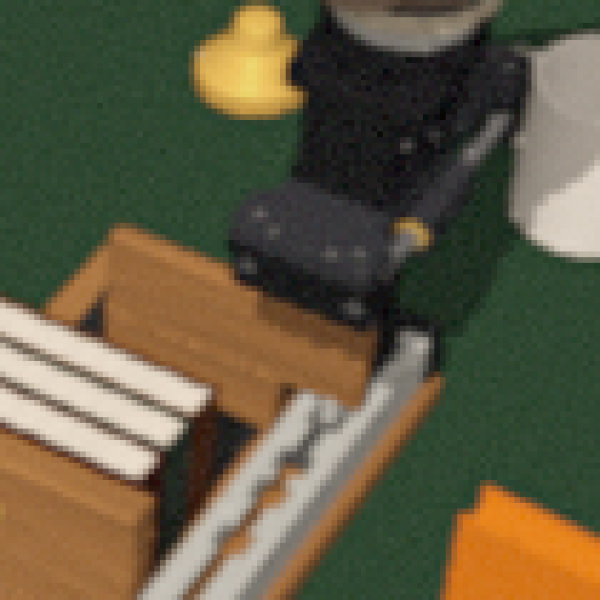

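Call:
move_arm([
  [[0, 0, 0], [0, 0, 0.0005], -1],
  [[0, 0, 0], [0, 0, 0.001], -1],
  [[0, 0, 0], [0, 0, 0.001], -1],
])

```text
t: 5.25
eef_pos: [511.1, -136.9, 57.6]
tcp_rot: [3.141, 0.0, -0.191]
ft_force: [-0.2, 0.9, 0.2]
opening: 0.006
grip_force: 0.0
```

Call:
move_arm([
  [[0, 0, 0], [0, 0, 0.0005], -1],
  [[0, 0, 0], [0, 0, 0.001], -1],
  [[0, 0, 0], [0, 0, 0.001], -1],
])

```text
t: 5.62
eef_pos: [511.0, -136.9, 56.6]
tcp_rot: [3.142, 0.0, -0.191]
ft_force: [0.1, -0.1, -0.3]
opening: 0.009
grip_force: 0.0
```

```bash
python3 - <<'E'
from h import *
t=eyes.read_camera("top");s=eyes.read_camera("side")
st=readout.state();c=st["eef_pos"];y=-0.191;print(c,st["ft_force"],st["moment"],st["tau"])
xx=np.array([np.cos(y),np.sin(y),0]);yy=np.array([-np.sin(y),np.cos(y),0])
out=[]
for p,(r0,c0,w) in((t,(185,330,75)),(s,(115,305,75))):
    f=390/w;im=cv2.resize(p["img"][r0:r0+w,c0:c0+w],(390,390),interpolation=3)
    def P(X): q=(proj(p,X)-[c0,r0]+.5)*f; return tuple(int(v) for v in q)
    for hx,hy,z0,z1,col in((10,12,0,78,(255,0,0)),(37.5,90,78,100,(0,255,255))):
        for z in(z0,z1):
            q=[P(c+xx*a*hx+yy*b*hy+[0,0,z]) for a,b in((1,1),(1,-1),(-1,-1),(-1,1))]
            cv2.polylines(im,[np.array(q)],True,col,1)
    out.append(im)
cv2.imwrite("pics/e.png",np.hstack(out)[:,:,::-1])
E
```

```text
[ 511.03480651 -136.85501958   56.61878468] [-0.64813972  0.83498582  0.22061379] [ 0.06855398  0.00982074 -0.05170238] [-3.05870271e-04 -5.54640377e+01 -1.67423022e+01  3.16746358e-02
 -7.46919634e-02 -2.82924003e-05]
```

View pics/e.png

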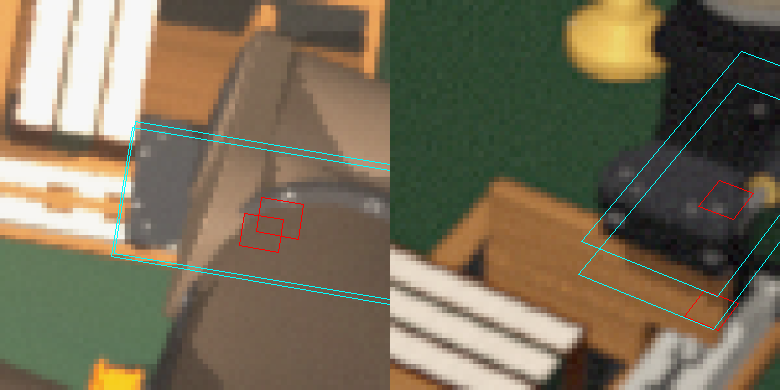

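Call:
move_arm([
  [[0, 0, 0], [0, 0, 0.0005], -1],
  [[0, 0, 0], [0, 0, 0.0005], -1],
])

```text
t: 5.98
eef_pos: [511.1, -136.9, 56.1]
tcp_rot: [3.142, -0.0, -0.191]
ft_force: [1.1, -0.2, 0.4]
opening: 0.007
grip_force: 0.0
```

Call:
move_arm([
  [[0, 0, 0], [0, 0, 0.0005], -1],
  [[0, 0, 0], [0, 0, 0.0005], -1],
])

```text
t: 6.22
eef_pos: [511.1, -136.9, 55.6]
tcp_rot: [3.142, 0.0, -0.191]
ft_force: [1.1, -0.3, -0.5]
opening: 0.005
grip_force: 0.0
```

Call:
move_arm([
  [[0, 0, 0], [0, 0, 0.0005], -1],
  [[0, 0, 0], [0, 0, 0.0005], -1],
])

```text
t: 6.48
eef_pos: [511.1, -136.9, 55.1]
tcp_rot: [3.142, 0.0, -0.191]
ft_force: [0.4, 0.3, 0.2]
opening: 0.005
grip_force: 0.0
```

Call:
move_arm([
  [[0, 0, 0], [0, 0, 0.001], -1],
  [[0, 0, 0], [0, 0, 0.002], -1],
  [[0, 0, 0], [0, 0, 0.002], -1],
])

```text
t: 6.85
eef_pos: [511.0, -136.9, 53.0]
tcp_rot: [3.142, 0.0, -0.191]
ft_force: [0.2, 0.3, 0.4]
opening: 0.006
grip_force: 0.0
```

Call:
move_arm([
  [[0, 0, 0], [0, 0, 0.001], -1],
  [[0, 0, 0], [0, 0, 0.002], -1],
  [[0, 0, 0], [0, 0, 0.002], -1],
])

```text
t: 7.22
eef_pos: [511.0, -136.8, 51.0]
tcp_rot: [3.142, 0.0, -0.191]
ft_force: [-0.0, -0.0, -0.4]
opening: 0.001
grip_force: 0.0
```

Call:
move_arm([
  [[0, 0, 0], [0, 0, -0.03], -1],
  [[0, 0, 0], [0, 0, -0.06], -1],
  [[0, 0, 0], [0, 0, -0.06], -1],
  [[0, 0, 0], [0, 0, -0.06], -1],
])

```text
t: 7.72
eef_pos: [510.8, -136.8, 110.6]
tcp_rot: [-3.142, 0.001, -0.191]
ft_force: [-0.7, -0.6, -0.0]
opening: 0.003
grip_force: 0.0
```

```bash
python3 - <<'E'
from h import *
s=eyes.read_camera("side")
st=readout.state();c=st["eef_pos"];y=-0.191;print(c,st["ft_force"])
xx=np.array([np.cos(y),np.sin(y),0]);yy=np.array([-np.sin(y),np.cos(y),0])
r0,c0,w=105,310,85;f=600/w
im=cv2.resize(s["img"][r0:r0+w,c0:c0+w],(600,600),interpolation=3)
def P(X): q=(proj(s,X)-[c0,r0]+.5)*f; return tuple(int(v) for v in q)
for hx,hy,z,col in((10,12,0,(255,0,0)),(10,12,78,(0,255,255))):
    q=[P(c+xx*a*hx+yy*b*hy+[0,0,z]) for a,b in((1,1),(1,-1),(-1,-1),(-1,1))]
    cv2.polylines(im,[np.array(q)],True,col,1)
cv2.imwrite("pics/f.png",im[:,:,::-1])
E
```

```text
[ 510.64093168 -136.69049671  110.29360292] [-0.06521005 -0.32369222 -1.00695193]
```

View pics/f.png

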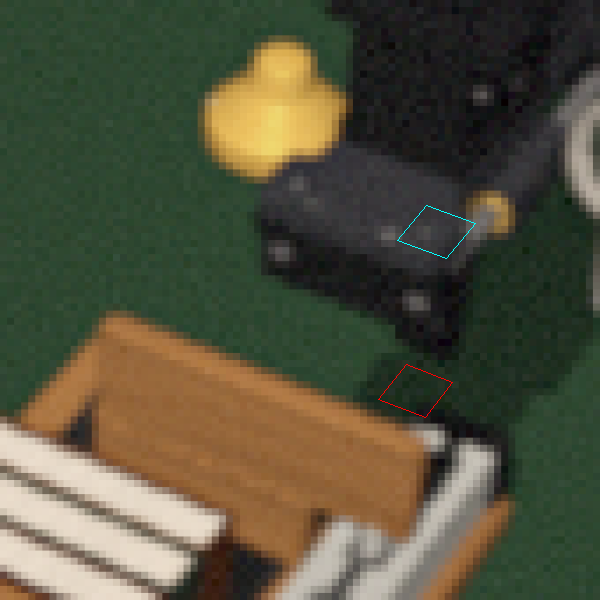

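Call:
move_arm([
  [[0, 0, 0], [0, 0, 0.03], -1],
  [[0, 0, 0], [0, 0, 0.05], -1],
  [[0, 0, 0], [0, 0, 0.059], -1],
  [[0, 0, 0], [0, 0, 0.061], -1],
  [[0, 0, 0], [0, 0, 0.061], -1],
])

```text
t: 8.4
eef_pos: [511.2, -136.9, 50.4]
tcp_rot: [3.141, -0.0, -0.191]
ft_force: [-0.5, -0.3, 0.4]
opening: 0.004
grip_force: 0.0
```

Call:
move_arm([
  [[0, 0, 0], [0, 0, 0.001], -1],
  [[0, 0, 0], [0, 0, 0.002], -1],
  [[0, 0, 0], [0, 0, 0.003], -1],
  [[0, 0, 0], [0, 0, 0.003], -1],
])

```text
t: 8.9
eef_pos: [511.0, -136.9, 47.1]
tcp_rot: [3.142, 0.0, -0.191]
ft_force: [-0.4, 0.7, -0.8]
opening: 0.004
grip_force: 0.0
```

Call:
move_arm([
  [[0, 0, 0], [0, 0, 0.001], -1],
  [[0, 0, 0], [0, 0, 0.002], -1],
  [[0, 0, 0], [0, 0, 0.003], -1],
  [[0, 0, 0], [0, 0, 0.003], -1],
])

```text
t: 9.4
eef_pos: [511.0, -136.8, 44.0]
tcp_rot: [3.142, 0.0, -0.191]
ft_force: [-1.0, -0.3, 0.2]
opening: 0.002
grip_force: 0.0
```

Call:
move_arm([
  [[0, 0, 0], [0, 0, 0.001], -1],
  [[0, 0, 0], [0, 0, 0.002], -1],
  [[0, 0, 0], [0, 0, 0.002], -1],
])

```text
t: 9.78
eef_pos: [511.1, -136.9, 42.1]
tcp_rot: [3.142, 0.0, -0.191]
ft_force: [0.2, 0.2, -0.4]
opening: 0.006
grip_force: 0.0
```

Call:
move_arm([
  [[0, 0, 0], [0, 0, 0.001], -1],
  [[0, 0, 0], [0, 0, 0.002], -1],
  [[0, 0, 0], [0, 0, 0.002], -1],
])

```text
t: 10.15
eef_pos: [511.1, -136.9, 40.2]
tcp_rot: [3.141, -0.0, -0.191]
ft_force: [-1.4, 0.1, 3.1]
opening: 0.001
grip_force: 1.5
```

Call:
move_arm([
  [[0, 0, 0], [0, 0, 0.001], -1],
  [[0, 0, 0], [0, 0, 0.002], -1],
  [[0, 0, 0], [0, 0, 0.003], -1],
  [[0, 0, 0], [0, 0, 0.003], -1],
])

```text
t: 10.65
eef_pos: [511.1, -136.9, 37.1]
tcp_rot: [3.142, -0.0, -0.191]
ft_force: [-0.7, 0.5, 4.9]
opening: 0.004
grip_force: 2.6
```

Call:
move_arm([
  [[0, 0, 0], [0, 0, 0.001], -1],
  [[0, 0, 0], [0, 0, 0.002], -1],
  [[0, 0, 0], [0, 0, 0.002], -1],
])

```text
t: 11.02
eef_pos: [511.2, -136.9, 35.2]
tcp_rot: [3.141, -0.0, -0.191]
ft_force: [-0.1, 0.9, 6.6]
opening: 0.005
grip_force: 3.3
```

```bash
python3 - <<'E'
from h import *
L=[]
for i in range(4):
    eyes.read_camera("side");q=readout.state();L.append(np.r_[q["eef_pos"],q["ft_force"],q["moment"]])
print(np.round(np.mean(L,0),2))
E
```

```text
[ 5.1113e+02 -1.3689e+02  3.5270e+01 -1.4300e+00  4.0000e-01  6.3800e+00
  1.5000e-01  2.3000e-01 -1.0000e-02]
```

Call:
move_arm([
  [[0, 0, 0], [0, 0, 0.001], -1],
  [[0, 0, 0], [0, 0, 0.0015], -1],
  [[0, 0, 0], [0, 0, 0.0015], -1],
])

```text
t: 11.6
eef_pos: [511.1, -136.9, 33.8]
tcp_rot: [3.141, -0.0, -0.191]
ft_force: [-2.4, 0.6, 7.0]
opening: 0.005
grip_force: 3.7
```

Call:
move_arm([
  [[0, 0, 0], [0, -0.001, 0], -1],
  [[0, 0, 0], [0, -0.002, 0], -1],
  [[0, 0, 0], [0, -0.003, 0], -1],
])

```text
t: 11.98
eef_pos: [511.7, -134.1, 33.9]
tcp_rot: [3.141, -0.0, -0.191]
ft_force: [-2.3, -0.6, 6.9]
opening: 0.004
grip_force: 3.7
```

Call:
move_arm([
  [[0, 0, 0], [0, -0.001, 0], -1],
  [[0, 0, 0], [0, -0.002, 0], -1],
  [[0, 0, 0], [0, -0.003, 0], -1],
  [[0, 0, 0], [0, -0.003, 0], -1],
])

```text
t: 12.48
eef_pos: [512.3, -131.1, 33.9]
tcp_rot: [3.141, -0.0, -0.191]
ft_force: [-0.9, -0.5, 7.2]
opening: 0.006
grip_force: 3.7
```

Call:
move_arm([
  [[0, 0, 0], [0, -0.0015, 0], -1],
  [[0, 0, 0], [0, -0.003, 0], -1],
  [[0, 0, 0], [0, -0.003, 0], -1],
])

```text
t: 12.85
eef_pos: [512.9, -128.1, 33.9]
tcp_rot: [3.141, -0.0, -0.191]
ft_force: [-1.8, 0.1, 7.5]
opening: 0.003
grip_force: 3.7
```

```bash
python3 - <<'E'
from h import *
L=[]
for n in("side","top"):
    s=eyes.read_camera(n);q=readout.state();print(np.round(q["ft_force"],1))
    print([(round(r["score"],2),r["uv"],int(r["mask"].sum())) for r in eyes.cut_out(s,"divider")])
    save(s,n+"9.png")
# shift of bookend vs first picture (side), by template
a=cv2.imread("pics/side0.png");b=cv2.imread("pics/side9.png")
T=a[158:180,322:350];R=cv2.matchTemplate(b[145:200,300:375],T,cv2.TM_CCOEFF_NORMED);_,m,_,l=cv2.minMaxLoc(R);print(m,l[0]+300-322,l[1]+145-158)
s=eyes.read_camera("side");y=-.19;u=np.array([.189,.982,0])
X=np.array([512.8,-138.3,80]);print((proj(s,X+10*u)-proj(s,X)))
cv2.imwrite("pics/g.png",np.hstack([cv2.resize(i[115:215,305:405],(400,400),interpolation=3) for i in(a,b)]))
E
```

```text
[-1.7  0.   7.3]
[(0.83, [339.5, 166.7], 659)]
[-2.   0.3  6.7]
[]
0.8842991590499878 -7 -3
[-1.61714058  2.09209408]
```

View pics/g.png

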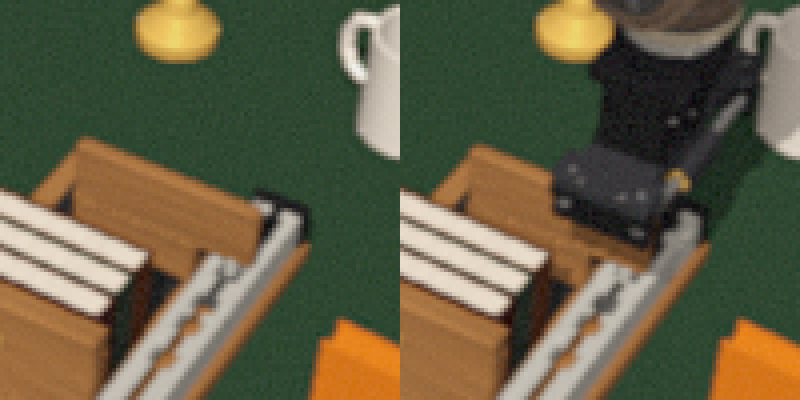

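Call:
move_arm([
  [[0, 0, 0], [0, -0.002, 0], -1],
  [[0, 0, 0], [0, -0.004, 0], -1],
  [[0, 0, 0], [0, -0.006, 0], -1],
  [[0, 0, 0], [0, -0.008, 0], -1],
  [[0, 0, 0], [0, -0.008, 0], -1],
])

```text
t: 13.72
eef_pos: [514.4, -120.1, 33.9]
tcp_rot: [3.141, -0.0, -0.191]
ft_force: [-1.6, 1.0, 6.3]
opening: 0.005
grip_force: 3.7
```

```bash
cat >> h.py <<'E'
def corner(n):
    """bookend far-top corner shift vs first side picture, mm along tube (sub-pixel ECC)"""
    s=eyes.read_camera("side");save(s,n)
    a=cv2.imread("pics/side0.png",0);b=cv2.cvtColor(s["img"],cv2.COLOR_RGB2GRAY)
    x,y,w,h=318,143,18,18
    X=np.array([632.6,-145,106.]);u=np.array([.189,.982,0])
    best=None
    T=cv2.resize(a[y:y+h,x:x+w],None,fx=4,fy=4,interpolation=3).astype(np.float32)
    R=[]
    for d in np.arange(0,75,.5):
        dv=proj(s,X+d*u)-proj(s,X)
        M=np.float32([[.25,0,x+dv[0]-.375],[0,.25,y+dv[1]-.375]])
        W=cv2.warpAffine(b,M,(4*w,4*h),flags=cv2.INTER_CUBIC|cv2.WARP_INVERSE_MAP).astype(np.float32)
        R.append((np.corrcoef(T.ravel(),W.ravel())[0,1],d))
    q=readout.state()
    return sorted(R)[::-1][:3],np.round(q["eef_pos"],1),np.round(q["ft_force"],1),round(q["t"],2)
E
python3 -c "
from h import *
print(corner('s10.png'))"
```

```text
([(np.float64(0.9855574296051024), np.float64(16.0)), (np.float64(0.9852788169486477), np.float64(16.5)), (np.float64(0.9847642808140661), np.float64(15.5))], array([ 514.4, -120.2,   33.9]), array([-0.5,  1.4,  8.1]), 13.78)
```

Call:
move_arm([
  [[0, 0, 0], [0, 0, -0.003], -1],
  [[0, 0, 0], [0, 0, -0.008], -1],
  [[0, 0, 0], [0, 0, -0.016], -1],
  [[0, 0, 0], [0, -0.002, -0.016], -1],
  [[0, 0, 0], [0, -0.004, -0.016], -1],
])

```text
t: 14.4
eef_pos: [515.1, -116.1, 49.6]
tcp_rot: [3.142, -0.0, -0.191]
ft_force: [-0.9, -0.4, 1.3]
opening: 0.008
grip_force: 0.0
```

Call:
move_arm([
  [[0, 0, 0], [0, -0.001, 0], -1],
  [[0, 0, 0], [0, -0.002, 0], -1],
  [[0, 0, 0], [0, -0.003, 0], -1],
  [[0, 0, 0], [0, -0.003, 0], -1],
])

```text
t: 14.9
eef_pos: [515.5, -113.4, 49.5]
tcp_rot: [3.141, 0.0, -0.191]
ft_force: [-0.7, -2.5, -1.1]
opening: 0.006
grip_force: 1.3
```

```bash
python3 -c "
from h import *
print(corner('s11.png'))"
```

```text
([(np.float64(0.9844729794325527), np.float64(16.0)), (np.float64(0.9842776992823137), np.float64(16.5)), (np.float64(0.9836481406372658), np.float64(15.5))], array([ 515.5, -113.5,   49.5]), array([-0.1, -3.2, -0.8]), 14.95)
```

Call:
move_arm([
  [[0, 0, 0], [0, -0.001, 0], -1],
  [[0, 0, 0], [0, -0.002, 0], -1],
  [[0, 0, 0], [0, -0.003, 0], -1],
])

```text
t: 15.32
eef_pos: [516.1, -110.7, 49.5]
tcp_rot: [3.141, 0.0, -0.191]
ft_force: [-1.7, -5.6, -1.9]
opening: 0.007
grip_force: 2.8
```

Call:
move_arm([
  [[0, 0, 0], [0, -0.001, 0], -1],
  [[0, 0, 0], [0, -0.002, 0], -1],
  [[0, 0, 0], [0, -0.003, 0], -1],
])

```text
t: 15.7
eef_pos: [516.7, -107.8, 49.5]
tcp_rot: [3.141, 0.0, -0.191]
ft_force: [-1.5, -5.3, -2.1]
opening: 0.006
grip_force: 2.8
```

```bash
python3 -c "
from h import *
print(corner('s12.png'))"
```

```text
([(np.float64(0.950443290670996), np.float64(15.0)), (np.float64(0.9503372053865331), np.float64(14.5)), (np.float64(0.9501534611863031), np.float64(15.5))], array([ 516.7, -107.7,   49.5]), array([-1.7, -4.9, -2. ]), 15.75)
```

Call:
move_arm([
  [[0, 0, 0], [0, -0.001, 0], -1],
  [[0, 0, 0], [0, -0.002, 0], -1],
  [[0, 0, 0], [0, -0.003, 0], -1],
])

```text
t: 16.12
eef_pos: [517.3, -104.8, 49.5]
tcp_rot: [3.141, 0.0, -0.191]
ft_force: [-0.0, -1.2, -1.0]
opening: 0.005
grip_force: 0.4
```

Call:
move_arm([
  [[0, 0, 0], [0, -0.001, 0], -1],
  [[0, 0, 0], [0, -0.002, 0], -1],
])

```text
t: 16.38
eef_pos: [517.8, -102.4, 49.6]
tcp_rot: [-3.142, -0.0, -0.191]
ft_force: [-0.1, -1.2, -0.9]
opening: 0.006
grip_force: 0.6
```

Call:
move_arm([
  [[0, 0, 0], [0, -0.001, 0], -1],
  [[0, 0, 0], [0, -0.002, 0], -1],
])

```text
t: 16.62
eef_pos: [518.1, -100.9, 49.6]
tcp_rot: [3.141, -0.0, -0.191]
ft_force: [-3.6, -11.1, -1.3]
opening: 0.005
grip_force: 5.4
```

```bash
python3 - <<'E'
from h import *
print(corner('s13.png'))
im=[cv2.resize(cv2.imread("pics/"+n)[115:215,305:405],(400,400),interpolation=3) for n in("s10.png","s13.png")]
cv2.imwrite("pics/i.png",np.hstack(im))
E
```

```text
([(np.float64(0.8678865426324941), np.float64(13.0)), (np.float64(0.8676161698735456), np.float64(13.5)), (np.float64(0.8669616935147048), np.float64(12.5))], array([ 518. , -101. ,   49.6]), array([-2.3, -7.9, -1.1]), 16.68)
```

View pics/i.png

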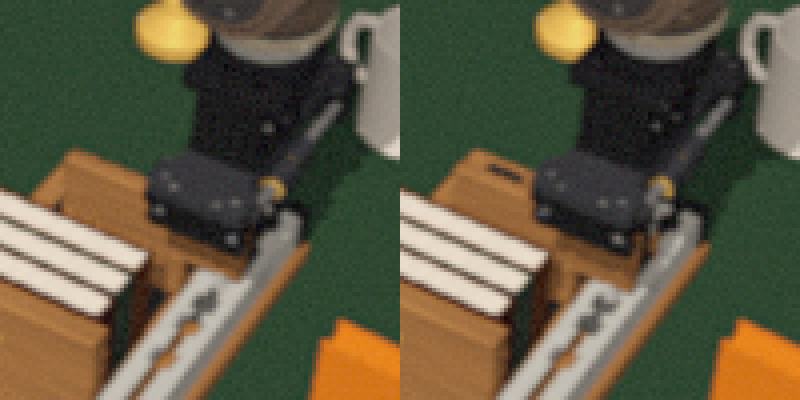

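Call:
move_arm([
  [[0, 0, 0], [0, 0.003, 0], -1],
  [[0, 0, 0], [0, 0.004, -0.03], -1],
  [[0, 0, 0], [0, 0.004, -0.08], -1],
  [[0, 0, 0], [0, 0.03, -0.13], -1],
  [[0, 0, 0], [0, 0.08, -0.15], -1],
])

```text
t: 17.3
eef_pos: [503.7, -179.1, 202.7]
tcp_rot: [3.141, -0.004, -0.188]
ft_force: [0.7, 0.2, -0.9]
opening: 0.007
grip_force: 0.0
```

Call:
move_arm([
  [[0, 0, 0], [0, 0.06, 0], -1],
  [[0, 0, 0], [0, 0.12, 0], -1],
  [[0, 0, 0], [0, 0.18, 0], -1],
  [[0, 0, 0], [0, 0.22, 0], -1],
  [[0, 0, 0], [0, 0.22, 0], -1],
])

```text
t: 17.92
eef_pos: [460.3, -397.1, 199.1]
tcp_rot: [-3.141, 0.0, -0.194]
ft_force: [-0.5, 1.2, -1.0]
opening: 0.005
grip_force: 0.0
```

```bash
python3 - <<'E'
from h import *
print(corner('s14.png'))
t=eyes.read_camera("top");save(t,"t14.png")
for n in("book_a","button_top","divider"):print(n,[(round(r["score"],2),r["uv"]) for r in eyes.cut_out(t,n)])
a=cv2.resize(t["img"][:,:,::-1][185:240,325:405],(800,550),interpolation=3)
cv2.imwrite("pics/j.png",a)
E
```

```text
([(np.float64(0.869706691581515), np.float64(13.0)), (np.float64(0.8696046129112853), np.float64(13.5)), (np.float64(0.8686201636406498), np.float64(12.5))], array([ 460.6, -395.5,  199.2]), array([-0.2,  0. , -0.5]), 17.98)
book_a [(0.88, [329.6, 128.2]), (0.86, [350.7, 273.3]), (0.74, [347.4, 191.8]), (0.63, [354.8, 194.1]), (0.57, [339.3, 191.5]), (0.42, [461.9, 185.6]), (0.22, [373.0, 225.2])]
button_top []
divider [(0.7, [368.2, 220.7])]
```

View pics/j.png

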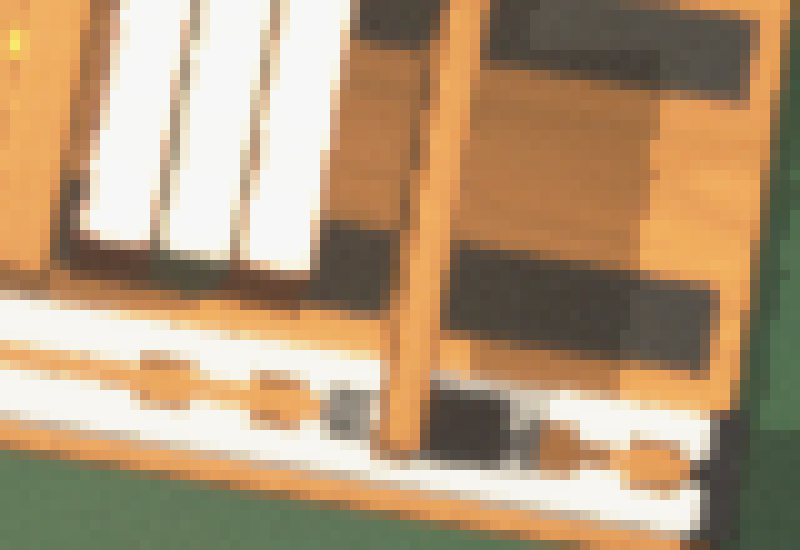

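```bash
python3 - <<'E'
from h import *
t=eyes.read_camera("top")
C=lambda c:(325+(c[0]+.5)/10-.5,185+(c[1]+.5)/10-.5)
u=np.array([.189,.982]);o=None
P=dict(pad=((467,427),63),hm1=((655,465),47),h2=((350,412),47),h3=((280,400),47),h4=((165,380),47),beL1=((427,150),106),beL2=((415,265),106),beL3=((384,440),106),beR2=((444,265),106),bk1=((333,150),98),bk2=((316,262),98),bkf2=((243,255),98),slotEnd=((0,355),48))
for k,(c,z) in P.items():
    X=atz(t,C(c),z)[:2]; o=X if o is None else o
    print(k,np.round(X,1),round((X-o)@u,1))
g=cv2.cvtColor(cv2.imread("pics/t14.png"),cv2.COLOR_BGR2GRAY)
E
```

```text
pad [ 517.3 -109.8] 0.0
hm1 [ 505.7 -170.1] -61.4
h2 [524.6 -75.1] 35.5
h3 [528.9 -53.2] 57.8
h4 [536.1 -17.2] 94.5
beL1 [597.3 -96.4] 28.2
beL2 [562.1 -91.3] 26.6
beL3 [509.2 -79.7] 28.0
beR2 [ 561.9 -100.1] 18.0
bk1 [599.4 -68.6] 56.0
bk2 [564.9 -62. ] 55.9
bkf2 [567.6 -39.9] 78.2
slotEnd [545.1  34.6] 147.1
```

```bash
python3 -c "
from h import *
print(env.job_done())"
```

```text
the job is handed in; nothing more can be done
None
```

The job is handed in (no verdict came back): the bookend slid about 29 mm and sits in the first hole past its start, about 28 mm short of the books; the next hole, about 35 mm on, would have shoved them. I judged the button up from the force alone (rubbing dropped away, then a firm stop at about 11 N) and did not see it pop.

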